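Run the stop carriage home on its rail

TASK

On the bench is a stop rail whose carriage is locked by a spring thumb plate. With the shut fingertips press the thumb plate down and, keeping it down, slide the carriage along the rail until it stands right up against the tall end block (not the low one), then let go so that the plate springs back up and locks the carriage there. Nothing needs gripping or lifting; leave the things lying around the rail where they are.

Things in the scene. Friction and masses are not known exactly. Their poses are not given: they have to be found in the camera images.
- rail: Aluminium rail fixed to the bench, 44 mm wide, 336 mm long, top 30 mm above the bench, on two dark steel feet 74 mm wide and 6 mm high. Origin on the bench under its middle, z up; it runs along its own y axis; its own -x side carries a rack of small steel cross pins 10 mm apart.
- carriage (a joint): Place of the grey carriage in m: signed distance of its middle from the rail's middle along the rail's own +y. -0.1005 touches the end piece on the -y side, +0.1005 that on the +y side; starts within 0.035 of 0. While the thumb plate is up it is locked in notches every 10 mm (0.5 mm of play; 0.10 is the last notch at either end). Once unlocked it slides with about 1 N of friction.
- carriage_mid (a point): Middle of the carriage, 47 mm above the bench. It is 66 mm across the rail, 96 mm along it. At each end stands a 10 mm thick lug across the rail, top 75 mm above the bench; low side walls (top 59 mm above the bench) join the lugs. The thumb plate fills the opening between them, 76 mm along by 56 mm across the rail, and sinks 4 mm below the side walls.
- release (a joint): How far the thumb plate is pressed down, in m: 0 fully up, 0.010 bottomed. It takes about 3 N to start and 6 N to bottom. The lock is free when it is down more than 5.5 mm; if let up on the way it drops into the next notch. It springs up when let go.
- release_top (a point): Middle of the top face of the thumb plate, 65 mm above the bench when up, 55 mm bottomed. Dark steel with thin ribs, 53 mm across the rail by 73 mm along it; it travels with the carriage. A fingertip pressed on it drags the carriage along by friction or, if it slips, by bearing on the lug ahead.
- stop_block: The tall end block, dark steel, 50 mm across the rail, 20 mm along it, top 75 mm above the bench (plus 3 mm screw heads), at either end of the rail. Origin at bench height under its middle, 158.5 mm along the rail from the rail's middle; when the carriage touches it, the carriage's middle is 58 mm from it.
- end_cap: The low end cap, the same but only 40 mm high, at the other end of the rail.
- cork_block: Loose cork sanding block, 45 x 75 x 26 mm high, on the robot's side of the rail. Origin under its middle. Leave alone.
- black_tape: Loose roll of black tape, 53 mm across, 19 mm high, on the robot's side of the rail. Origin under its middle. Leave alone.
- masking_tape: Loose roll of masking tape, 104 mm across, 25 mm high, beyond the rail. Origin under its middle. Leave alone.
- wax_tin: Loose round brown tin, 66 mm across, 24 mm high, on the robot's side of the rail. Origin under its middle. Leave alone.

How it is judged:
On the way, in this order (a step that is already met when the one before it is completed fails the run):
1. the fingers press the thumb plate down far enough to free the lock (value of joint release above 0.0055 m and contact force between the fingers and release above 1 N), for 0.1 s.
2. with the plate held down by the fingers, the carriage comes within 40 mm of the tall end block (value of joint release above 0.0045 m and contact force between the fingers and release above 1 N and horizontal distance between carriage_mid and stop_block below 0.098 m), for 0.05 s.
At the end, for the whole second after the job is handed in: The carriage stands at rest against the tall end block (gap under 3 mm, so in the last notch) and the thumb plate is up again (within 2 mm of fully up), locking it (horizontal distance between carriage_mid and stop_block below 0.061 m and value of joint release below 0.002 m and velocity of joint carriage between -0.005 and 0.005 m/s); the robot touches nothing.
It fails at once if a loose thing beside the rail is shoved or lifted (moved more than 20 mm) (distance of any of cork_block, black_tape, masking_tape, wax_tin from where it was at the start of the episode above 0.02 m).
It also fails if it takes over 32 s, if anything falls off the work surface, if the arm or the gripper's body presses on something with over 40 N, if the wrist force passes 120 N, or if a joint passes its speed limit or range.

ROBOT

A 6-joint arm with a two-finger parallel gripper is mounted at the origin on a cart in front of the work surface, level with it; the furniture and walls round the work are solid. World frame = base frame: x ahead of the robot, y to its left, z up, the work surface at z = 0. Lengths are in m, angles in rad, forces in N, time in s.
With the tool pointing down it reaches from about 0.375 to 0.975 m from the base axis. Payload 3.8 kg.
Tool frame: the origin (TCP) lies between the finger pads; the fingertips stand 17 mm ahead of it and the grasp point (between the pads) lies 2 mm behind it; z points along the fingers, y is the line along which they close (so a half turn about z gives the same grasp; the last joint's range is limited). The gripper opens to 85 mm and grips with 20 to 120 N. Pads are 22 mm wide; open, the fingers measure 114 mm over their backs; the gripper's body (76 mm by 85 mm) begins 54 mm behind the grasp point. The pads swing forward as they close: fully open they stand 13 mm farther back than shut.
Start: joints at [-1.166, 0.264, 1.604, -0, 1.274, -0.037], TCP at [0.289, -0.61, 0.248] pointing down, gripper open.
Joint ranges: [-2.63, 2.63], [-0.94, 2.18], [0.31, 2.57], [-1.31, 4.45], [0, 2.66], [-2.55, 2.55]. Speed limits (rad/s): [2.57, 2.57, 3.14, 3.14, 3.14, 3.14].

INTERFACE

Orientations are given as a rotation vector (axis times angle).
In Python, from workcell import bot gives the robot as it stands.
- The arm moves only by the tool play_rows, never from a script. Its argument "steps" is one flat list of numbers, 4 for each row, row after row: the shift along the tool's x, y, z in m, then the turn about the tool's z in rad. A call has 1 to 10 rows; each row is the pose to reach, as a shift and turn from the pose commanded when the call began, along the tool's axes at that moment; what a row does not reach only later rows make up. A row lasts 1/8 s, in which the tool goes at most 62.5 mm and 10.7 degrees, less where a joint would pass 70% of its speed; a pose out of reach is approached as far as the arm can. A call with a gripper value outside its range is refused whole. "jaw" is the closure in counts, from 0 (fully open) to 255 (shut), set as the call begins (left out, the last holds). The fingers move at their own pace and stop on an object; "grip_force" is the grip in N (left out, the last holds). Time passes only in rows, so rows that repeat a pose let the fingers close. It gives the time, the measured TCP pose, the force, the opening and the grip force at its end, in the units of the state.
- bot.read_state(): the state, without advancing time (a new reading comes with each control period).
- bot.read_camera(name): name is "scene" or "top"; returns a dict with "pixels" (420x560x3 uint8, blue, green, red), "mtx" (3x3 intrinsics, pixels), "R" (3x3) and "t" (3): a world point X has camera coordinates R X + t. Camera axes: x right, y down, z forward; pixel columns grow to the right and rows downward; lengths in m; the calibration is good to about 2 mm. A picture is of the moment at which its call begins. There is no depth.
- bot.finish_job(): hands the job in; it is judged then, once.
The state is a dict: "time": time; "q": joint angles; "joint_vel": joint speeds; "joint_torque": joint torques, N m; "tool_pos": TCP position; "tcp_rot": TCP orientation; "wrist_force": force on the tool from outside, world axes, zero at the start; "torque": the same for the moment, N m; "width": opening from 0.0 (shut) to 1.0 (fully open); "grip_force": force on a finger pad.
Only numpy, scipy, OpenCV 4.12 (cv2) and the standard library are available. Lean on these libraries where they do the work, as an engineer would, in place of code of your own. Each camera call takes 0.05 s, during which the arm holds its last target. There are 200 camera calls.

## Working session

There is one attempt and no reset: what is moved stays moved. The work goes in short steps, Python scripts to look and compute and a tool call to move; the robot and the scene stay as the last step left them, time stands still between calls to the robot, and variables do not carry over. Pictures are saved under pics/ and viewed, at most 10 in all, crops included, and the job is handed in when it is done.

Besides the shell and the picture viewer there is one more tool, called by a JSON object that holds its "fn" and its "kwargs". play_rows: Moves the arm, as the interface text tells. Its arguments: {"type":"object","properties":{"steps":{"type":"array"},"jaw":{"type":"number"},"grip_force":{"type":"number"}},"required":["steps"]}

```bash
mkdir -p pics
python3 - <<'E'
from workcell import bot
import cv2,numpy as np
for n in("top","scene"):
    c=bot.read_camera(n); cv2.imwrite(f"pics/{n}0.png",c["pixels"]); np.savez(n+".npz",**c)
    print(n,(-c["R"].T@c["t"]).round(3))
s=bot.read_state();print(s)
E
```

```text
top [ 0.346 -0.078  1.149]
scene [-0.003  0.795  0.511]
{'time': 0.1, 'q': array([-1.16591367e+00,  2.64700690e-01,  1.60526002e+00,  1.33101545e-05,
        1.27369083e+00, -3.68883678e-02]), 'joint_vel': array([ 0.00035414, -0.00161652, -0.004494  , -0.00071627, -0.00053976,
        0.0008585 ]), 'joint_torque': array([ 4.56098969e-04, -5.16707683e+01, -3.68588841e+01,  6.23532458e-06,
        6.30921437e-03,  3.52873144e-06]), 'tool_pos': array([ 0.28835011, -0.60961094,  0.24705887]), 'tcp_rot': array([-3.06328802e+00, -6.87853190e-01,  5.71696091e-04]), 'wrist_force': array([-0.19886474,  0.61017548, -0.46816999]), 'torque': array([ 0.04817796, -0.02961798,  0.03027223]), 'grip_force': 0.0, 'width': 1.0007853238395594}
```

View pics/top0.png

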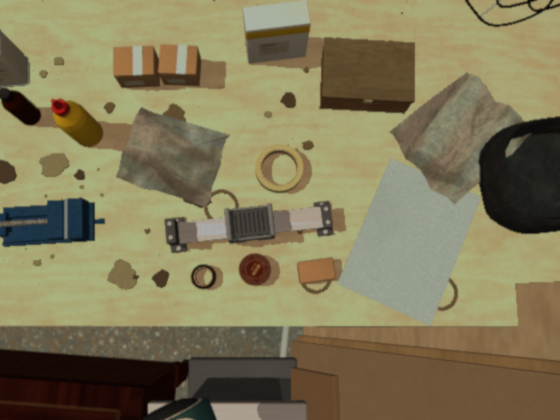

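View pics/scene0.png

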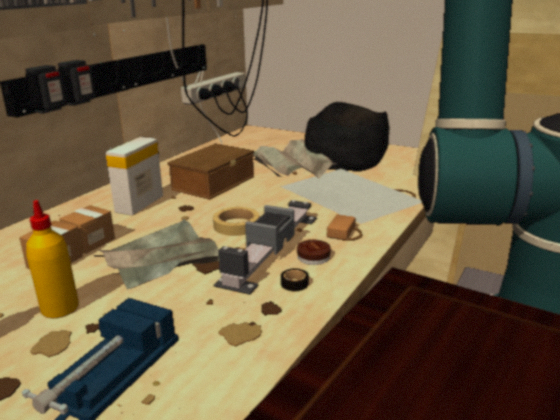

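The top view shows the rail from about (175,235) to (325,218), with the carriage at (250,223). In the scene view, the near end (235,262), which is the left end in the top view, is the tall block. I'll enlarge the rail.

Run:
```python
import cv2,numpy as np
c=np.load("top.npz")["pixels"][190:290,155:345]
d=np.load("scene.npz")["pixels"][190:300,200:330]
cv2.imwrite("pics/c1.png",cv2.resize(c,None,fx=4,fy=4,interpolation=cv2.INTER_CUBIC))
cv2.imwrite("pics/c2.png",cv2.resize(d,None,fx=5,fy=5,interpolation=cv2.INTER_CUBIC))
```

```text
(no output)
```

View pics/c1.png

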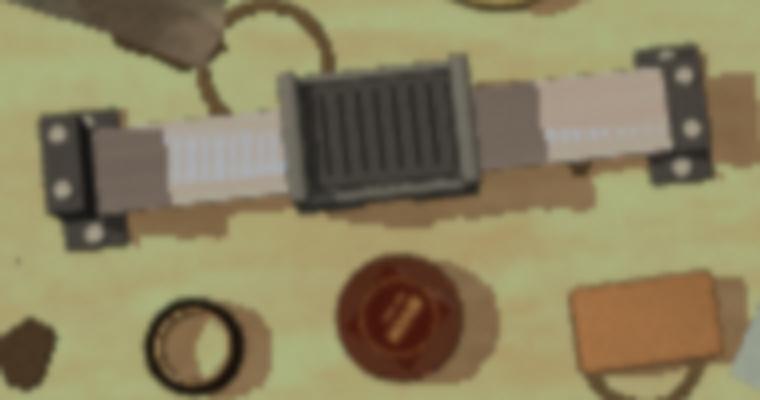

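View pics/c2.png

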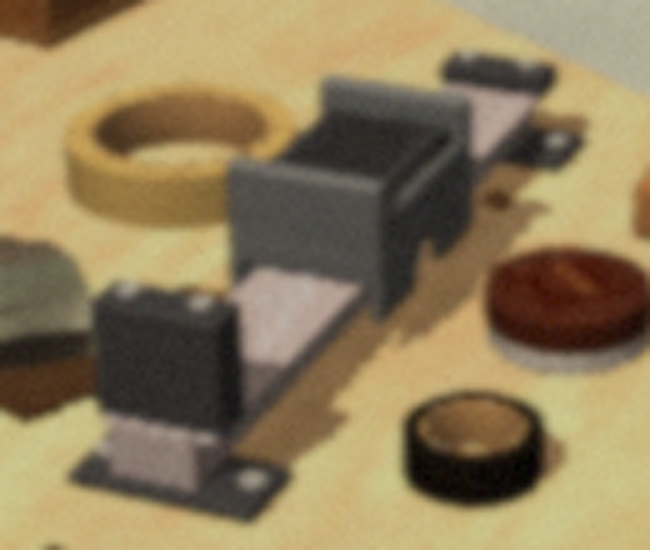

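The dark block at the left (+y) end is the tall one: in the crop its screw heads are at (58,134) and (62,190), and the low cap's are at (684,75) and (692,128). The carriage lug tops are centred at about (293,139) and (465,124).

```bash
cat > h.py <<'E'
import numpy as np
def ray(c,uv,z):
    d=c["R"].T@np.linalg.inv(c["mtx"])@np.array([*uv,1.]); o=-c["R"].T@c["t"]
    return o+d*(z-o[2])/d[2]
E
python3 - <<'E'
import numpy as np
from h import ray
from scipy.spatial.transform import Rotation as R
c=np.load("top.npz")
f=lambda u,v,z: ray(c,((u+.5)/4-.5+155,(v+.5)/4-.5+190),z)
T=(f(58,134,.078)+f(62,190,.078))/2; L=(f(684,75,.043)+f(692,128,.043))/2
a=f(293,139,.075);b=f(465,124,.075)
u=(T-L)[:2];D=np.linalg.norm(u);u/=D
M=(a+b)/2; mid=(T+L)[:2]/2
print("T",T,"L",L,"dist",D,"u",u,"ang",np.degrees(np.arctan2(u[1],u[0])))
print("lugs",a,b,np.linalg.norm(a-b),"mid",M,"s",(M[:2]-mid)@u,"lat",(M[:2]-mid)@[-u[1],u[0]])
for n,p in dict(wax=(400,318),tape=(195,346)).items():print(n,f(*p,.022))
Rt=R.from_rotvec([-3.06328802e+00,-6.87853190e-01,5.7e-4]);print(Rt.as_matrix().round(3))
E
```

```text
T [0.49115977 0.11433254 0.078     ] L [ 0.52834163 -0.20044465  0.043     ] dist 0.3169655649479812 u [-0.11730566  0.99309586] ang 96.73663019917622
lugs [ 5.03434974e-01 -1.49243868e-04  7.50000000e-02] [ 0.51127489 -0.08555669  0.075     ] 0.0857665245363004 mid [ 0.50735493 -0.04285297  0.075     ] s 0.0004827215684819798 lat 0.00235540120865906
wax [ 0.41843416 -0.05277111  0.022     ]
tape [0.40390929 0.0520869  0.022     ]
[[ 0.904  0.428 -0.001]
 [ 0.428 -0.904  0.002]
 [ 0.    -0.002 -1.   ]]
```

{"fn": "play_rows", "kwargs": {"steps": [0.04,-0.038,0,0.032,0.08,-0.077,0,0.065,0.12,-0.115,0,0.097,0.16,-0.154,0,0.13,0.2,-0.192,0,0.162,0.24,-0.23,0,0.194,0.28,-0.269,0,0.227,0.32,-0.307,0,0.26,0.36,-0.346,0,0.292,0.4,-0.384,0,0.324], "jaw": 255}}

```text
time: 1.35
tool_pos: [0.4861, -0.0902, 0.248]
tcp_rot: [3.136, 0.183, -0.0]
wrist_force: [0.5, -0.7, 0.5]
width: 0.001
grip_force: 0.0
```

```bash
cat > d.py <<'E'
import sys,numpy as np
from workcell import bot
from scipy.spatial.transform import Rotation as R
s=bot.read_state();m=R.from_rotvec(s["tcp_rot"]).as_matrix()
print(s["time"],s["tool_pos"].round(4),s["wrist_force"].round(1),s["width"],m.round(3).tolist())
g=np.array(eval(sys.argv[1]));print("delta tool",(m.T@(g-s["tool_pos"])).round(4))
E
python3 d.py "[.508,-.034,.12]"
```

```text
1.35 [ 0.4861 -0.0902  0.248 ] [ 0.5 -0.7  0.5] 0.0009021014243819484 [[0.993, 0.116, -0.0], [0.116, -0.993, -0.0], [-0.0, 0.0, -1.0]]
delta tool [ 0.0283 -0.0533  0.128 ]
```

{"fn": "play_rows", "kwargs": {"steps": [0.014,-0.026,0.01,0,0.028,-0.053,0.03,0,0.028,-0.053,0.07,0,0.028,-0.053,0.11,0,0.028,-0.053,0.128,0,0.028,-0.053,0.128,0]}}

```text
time: 2.1
tool_pos: [0.5063, -0.036, 0.1189]
tcp_rot: [-3.136, -0.185, 0.005]
wrist_force: [-0.7, -0.1, 0.9]
width: -0.005
grip_force: 0.0
```

```bash
python3 d.py "[.508,-.034,.09]"
python3 - <<'E'
from workcell import bot
import cv2,numpy as np
a=bot.read_camera("top")["pixels"][150:270,170:330];b=bot.read_camera("scene")["pixels"][150:270,200:360]
cv2.imwrite("pics/near.png",cv2.resize(np.vstack([a,b]),None,fx=2.5,fy=2.5,interpolation=cv2.INTER_CUBIC))
E
```

```text
2.1 [ 0.5063 -0.036   0.1189] [-0.7 -0.1  0.9] -0.005283841285649373 [[0.993, 0.117, -0.003], [0.117, -0.993, 0.0], [-0.003, -0.001, -1.0]]
delta tool [ 0.002  -0.0018  0.0289]
```

View pics/near.png

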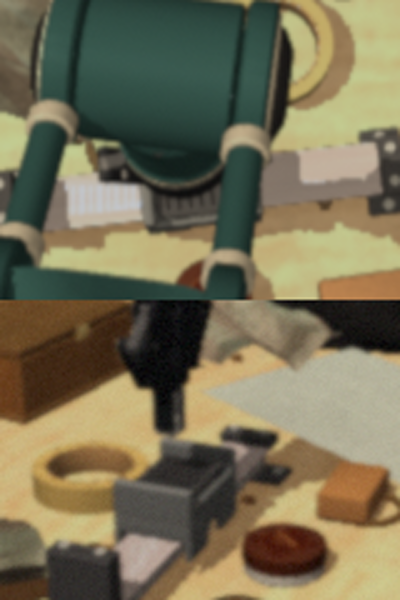

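The lower panel shows the shut fingertips at about (172,430), above the plate and clear of both lugs. Next I press down.

{"fn": "play_rows", "kwargs": {"steps": [0,-0.002,0.02,0,0,-0.002,0.032,0,0,-0.002,0.038,0,0,-0.002,0.042,0,0,-0.002,0.045,0,0,-0.002,0.045,0,0,-0.002,0.045,0]}}

```text
time: 3.08
tool_pos: [0.5078, -0.0342, 0.0758]
tcp_rot: [3.136, 0.185, 0.001]
wrist_force: [-0.5, 0.4, 3.8]
width: 0.002
grip_force: 2.1
```

{"fn": "play_rows", "kwargs": {"steps": [0,0,0.002,0,0,0,0.003,0,0,0,0.003,0]}}

```text
time: 3.45
tool_pos: [0.5078, -0.0342, 0.0725]
tcp_rot: [3.136, 0.185, 0.001]
wrist_force: [-1.4, -0.6, 4.8]
width: 0.003
grip_force: 2.6
```

{"fn": "play_rows", "kwargs": {"steps": [0,-0.003,0.001,0,0,-0.009,0.001,0,0,-0.016,0.001,0,0,-0.023,0.001,0,0,-0.03,0.001,0,0,-0.037,0.001,0,0,-0.044,0.001,0,0,-0.051,0.001,0,0,-0.056,0.001,0,0,-0.06,0.001,0]}}

```text
time: 4.7
tool_pos: [0.5008, 0.0255, 0.072]
tcp_rot: [3.136, 0.185, 0.001]
wrist_force: [-2.4, -1.3, 8.2]
width: 0.003
grip_force: 4.2
```

```bash
python3 d.py "[.508,-.034,.09]"
python3 - <<'E'
from workcell import bot
import cv2,numpy as np
a=bot.read_camera("top")["pixels"][150:270,150:330];b=bot.read_camera("scene")["pixels"][180:300,180:360]
cv2.imwrite("pics/slide.png",cv2.resize(np.vstack([a,b]),None,fx=2.5,fy=2.5,interpolation=cv2.INTER_CUBIC))
E
```

```text
4.7 [0.5008 0.0255 0.072 ] [-2.4 -1.3  8.2] 0.0032744758798505325 [[0.993, 0.118, 0.001], [0.118, -0.993, -0.0], [0.001, 0.0, -1.0]]
delta tool [ 0.0002  0.06   -0.018 ]
```

View pics/slide.png

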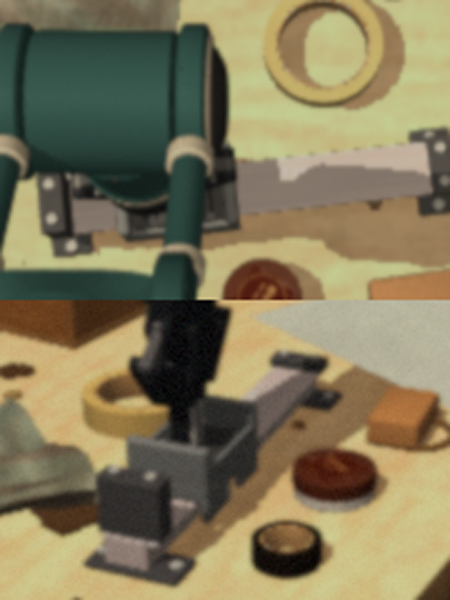

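The carriage has followed. In the upper panel its right lug is at about (232,190), roughly 58 mm further along, which leaves about 42 mm. I'll continue, slowing toward the end.

{"fn": "play_rows", "kwargs": {"steps": [0,-0.004,0,0,0,-0.01,0,0,0,-0.017,0,0,0,-0.024,0,0,0,-0.03,0,0,0,-0.034,0,0,0,-0.037,0,0,0,-0.04,0,0,0,-0.042,0,0,0,-0.042,0,0]}}

```text
time: 6.05
tool_pos: [0.4962, 0.0665, 0.072]
tcp_rot: [3.135, 0.186, 0.003]
wrist_force: [0.0, -3.8, 7.6]
width: -0.001
grip_force: 3.7
```

{"fn": "play_rows", "kwargs": {"steps": [0,-0.001,0,0,0,-0.002,0,0,0,-0.003,0,0,0,-0.003,0,0]}}

```text
time: 6.55
tool_pos: [0.4962, 0.0694, 0.072]
tcp_rot: [3.135, 0.186, 0.004]
wrist_force: [-0.5, -3.6, 5.8]
width: 0.002
grip_force: 3.2
```

The drag force has risen to about 3.7 N and stays there as the tip slips, so the carriage is against the stop. I'll lift straight up.

{"fn": "play_rows", "kwargs": {"steps": [0,0,-0.004,0,0,0,-0.01,0,0,0,-0.025,0,0,0,-0.06,0,0,0,-0.11,0,0,0,-0.16,0,0,0,-0.16,0]}}

```text
time: 7.42
tool_pos: [0.4976, 0.0709, 0.2368]
tcp_rot: [-3.135, -0.185, -0.014]
wrist_force: [-0.1, 0.2, -0.4]
width: 0.002
grip_force: 0.0
```

{"fn": "play_rows", "kwargs": {"steps": [0,0.05,0,0,0,0.1,0,0,0,0.15,0,0,0,0.2,0,0,0,0.24,0,0,0,0.24,0,0,0,0.24,0,0]}}

```text
time: 8.3
tool_pos: [0.5223, -0.1673, 0.2301]
tcp_rot: [-3.134, -0.184, 0.003]
wrist_force: [0.6, 0.3, -0.4]
width: -0.0
grip_force: 0.0
```

Run:
```python
from workcell import bot
import cv2,numpy as np
t=bot.read_camera("top");a=t["pixels"][180:300,150:330];b=bot.read_camera("scene")["pixels"][180:300,180:360]
cv2.imwrite("pics/end.png",cv2.resize(np.vstack([a,b]),None,fx=2.5,fy=2.5,interpolation=cv2.INTER_CUBIC))
```

```text
(no output)
```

View pics/end.png

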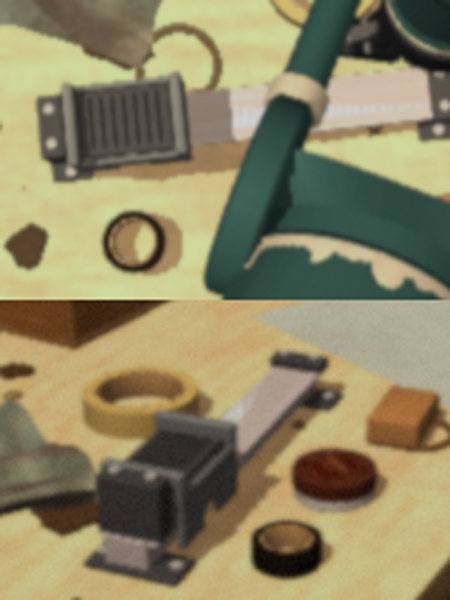

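The carriage now stands flush against the tall block: in the upper panel its left lug at (70,125) meets the block at (50,120), about 100 mm from where it started. The plate is up and the loose things have not moved. I'll hand it in.

```bash
python3 -c "
from workcell import bot
print(bot.finish_job())"
```

```text
the job is handed in; nothing more can be done
None
```

The carriage was slid up against the tall end block and the thumb plate let up to lock it there; the final picture shows it flush with the loose things undisturbed. The job was handed in after about 8 s, and no verdict came back.

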